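# Kick down the prop of a splash screen and hold the screen upright

### The job

The splash screen's hub clamps are still slack, so it tips freely. While it still leans on its back stops, swing the spring kickstand on its front all the way down, past centre, to its end stop; then take the screen by its top rail, bring it upright and keep holding it plumb and still for the colleague who will tighten the hubs: finish while gripping the rail. Do not shift the base, let the screen fall forward or disturb the things around it.

Things in the scene. Friction and masses are not known exactly. Their poses are not given: they have to be found in the camera images.
- screen_base: Loose grey foot frame, 225 x 330 x 51 mm over its black clamp knobs, 1.8 kg. Origin: on the bench, below the hub axis, midway between the hubs. x to the screen's rear (away from the kickstand), y along the hub axis, z up. Hub axis 32 mm above the origin; foot bars reach 88 mm forward, 138 mm back.
- screen (a joint): Lean of the clear screen about the hub axis, rad: 0 = upright, positive = forward (towards base -x). At the start -0.24, on its back stops. 2 kg with slack hubs: tips by itself either way, and with the kickstand down comes to rest on its foot at about +0.10. Aluminium frame 244 mm wide, posts 14 mm square.
- top_rail: Bare aluminium tube, 18 mm thick, 262 mm long, on top of the screen; black end caps. Origin: its middle, 228 mm above the hub axis. y along the tube, z up along the screen. Upright, its centre is 260 mm above the bench; 11 mm below its centre only the clear panel (5 mm) and the posts go on.
- kickstand (a joint): Angle of the kickstand, rad: 0 = stowed, level across the screen's front; 1.75 = end stop, pointing down and forward. Its spring pulls it back to 0 below about 0.88 and snaps it on to 1.75 beyond that. Turning axis: base x tipped 0.44 rad downwards, in the upright screen's frame (0.906, 0, -0.423), right-handed.
- kickstand_pivot (a point): Point on the kickstand's turning axis, 43 mm ahead of the screen's plane and 84 mm above the hub axis, 85 mm from the middle towards base +y. The steel leg, 12 mm thick, starts here.
- kickstand_tang (a point): Middle of the red sleeve (15 mm thick, 22 mm long) on the tang, the peg by which the leg is pushed. It stands off the leg 72 mm from the pivot, parallel to the turning axis, away from the screen; this point is 23 mm out from the leg's middle line. Pushing it round takes about 4 N at first, less later.
- kickstand_foot (a point): Centre of the black rubber ball (22 mm) at the end of the leg, 109 mm from the pivot.
- beaker: Small clear beaker, 66 x 72 x 78 mm. Bystander. Origin: centre of its underside.
- amber_bottle: Small reagent bottle with a black cap, 54 x 54 x 113 mm. Bystander. Origin: centre of its underside.
- dishes: Stack of petri dishes, 63 x 63 x 76 mm. Bystander. Origin: centre of its underside.

How it is judged:
By the outcome, as a careful person would: the job done as asked, in the order asked, and still so for the second after the job is handed in, while the arm keeps its last pose, push and grip.
It also fails if it takes over 58 s, if anything falls off the work surface, if the arm or the gripper's body presses on something with over 40 N, if the wrist force passes 120 N, or if a joint passes its speed limit or range.

### The arm

A 6-joint arm with a two-finger parallel gripper is mounted at the origin on a cart in front of the work surface, level with it; the furniture and walls round the work are solid. World frame = base frame: x ahead of the robot, y to its left, z up, the work surface at z = 0. Lengths are in mm, angles in degrees, forces in N, time in s.
With the tool pointing down it reaches from about 300 to 850 mm from the base axis. Payload 4.2 kg.
Tool frame: the origin (TCP) lies midway between the tips of the shut fingers; the grasp point (between the pads) lies 19 mm behind it; z points along the fingers, y is the line along which they close (so a half turn about z gives the same grasp; the last joint's range is limited). The gripper opens to 91 mm and grips with 3 to 60 N. Pads are 32 mm wide; open, the fingers measure 118 mm over their backs; the gripper's body (76 mm by 178 mm) begins 60 mm behind the grasp point.
Start: joints at [-70.187, 18.312, 89.639, -0, 72.044, -1.146], TCP at [205.68, -536.972, 213.976] pointing down, gripper open.
Joint ranges: [-177.97, 177.97], [-48.28, 115.42], [12.27, 149.76], [-77.06, 257.06], [2.81, 150.46], [-146.56, 146.56]. Speed limits (degrees/s): [147.25, 147.25, 180, 180, 180, 180].

### API

Orientations are given as [roll, pitch, yaw] about the fixed x, y, z axes, in that order (R = Rz(yaw) Ry(pitch) Rx(roll)).
In Python, from workcell import env gives the robot as it stands.
- The arm moves only by the shell command python3 -m jog 'ROWS' [FORCE]. ROWS is a JSON object of lists of equal length, an entry for each row: "jaw": the finger opening in mm, from 0 to 91.2; "slide": the shift along the tool's x, y, z in units of 30 mm (1.0 is 30 mm), a list of three; "spin": the turn about the tool's z in units of 8 degrees (1.0 is 8 degrees). In form: {"jaw": [jaw, ...], "slide": [[dx, dy, dz], ...], "spin": [spin, ...]}. A call has 1 to 10 rows; each row shifts and turns the commanded pose from where the row before left it, along the tool's axes as they then stand; what a row does not reach is not made up. A row lasts 1/10 s, in which the tool goes at most 50 mm and 8.59 degrees, less where a joint would pass 70% of its speed; a pose out of reach is approached as far as the arm can. A call is refused whole if a number of a shift passes 1 or a number of a turn 1, either way. A call with a gripper value outside its range is refused whole. The fingers move at their own pace and stop on an object; FORCE is the grip in N (left out, the last holds). Time passes only in rows, so rows that do not move let the fingers close. It gives the time, the measured TCP pose, the force, the opening and the grip force at its end, in the units of the state.
- env.state(): the state, without advancing time (a new reading comes with each control period).
- env.grab_frame(name): name is "scene" or "top" or "wrist"; returns the picture (384x512x3 uint8, red, green, blue); there is no depth.
- env.camera_model(name): a dict with "fx", "fy", "cx", "cy" (pixels), "camera_from_world" (4x4, takes a point from world to camera coordinates). Camera axes: x right, y up, looking along -z (the intrinsics and any distortion apply to the point x, -y, -z); pixel columns grow to the right and rows downward; lengths in mm; the calibration is good to about 2 mm. A picture is of the moment at which its call begins: read the wrist's pose just before it. camera_model takes no time and is no camera call; for the wrist camera it gives the pose at the moment of the call.
- env.job_done(): hands the job in; it is judged then, once.
The state is a dict: "time_s": time; "qpos": joint angles; "qvel": joint speeds; "effort": joint torques, N m; "ee_pos": TCP position; "ee_rot": TCP orientation; "force": force on the tool from outside, world axes, zero at the start; "torque": the same for the moment, N m; "gripper_width": finger opening in mm; "gripper_force": force on a finger pad.
Only numpy, scipy, OpenCV 4.12 (cv2) and the standard library are available. Lean on these libraries where they do the work, as an engineer would, in place of code of your own. Each camera call takes 0.05 s, during which the arm holds its last target. There are 200 camera calls.

## Working session

There is one attempt and no reset: what is moved stays moved. The work goes in short steps, Python scripts to look and compute and a shell command to move; the robot and the scene stay as the last step left them, time stands still between calls to the robot, and variables do not carry over. Pictures are saved under pics/ and viewed, at most 10 in all, crops included, and the job is handed in when it is done.

```bash
mkdir -p pics; ls
cat > h.py <<'E'
import numpy as np,cv2
from workcell import env
def save(n,f):
    im=env.grab_frame(n); cv2.imwrite(f,im[:,:,::-1]); return im
E
python3 - <<'E'
from h import *
a=save('scene','pics/s0.png'); b=save('top','pics/t0.png')
cv2.imwrite('pics/st.png',np.hstack([a,b])[:,:,::-1])
for n in('scene','top'):
    m=env.camera_model(n); print({k:(np.round(v,3).tolist()) for k,v in m.items()})
s=env.state();print(s)
E
```

```text
pics
{'fx': 365.758, 'fy': 365.758, 'cx': 268.307, 'cy': 192.243, 'camera_from_world': [[-0.778, -0.628, -0.001, 365.826], [0.304, -0.378, 0.874, -353.279], [-0.55, 0.68, 0.485, -524.832], [0.0, 0.0, 0.0, 1.0]]}
{'fx': 357.434, 'fy': 357.434, 'cx': 258.903, 'cy': 189.027, 'camera_from_world': [[0.029, -1.0, -0.009, -129.133], [0.998, 0.028, 0.054, -589.303], [-0.054, -0.011, 0.999, -999.545], [0.0, 0.0, 0.0, 1.0]]}
{'time_s': 0.1, 'qpos': array([-7.01864781e+01,  1.83499244e+01,  8.97003174e+01, -1.43904270e-03,
        7.20414978e+01, -1.14512649e+00]), 'qvel': array([-0.01050559, -0.04403083, -0.21581072,  0.01357555,  0.0688675 ,
        0.01764846]), 'effort': array([ 6.27039262e-04, -4.13331378e+01, -2.32509363e+01,  7.30027515e-02,
        4.21419111e-02, -5.29274178e-05]), 'ee_pos': array([ 205.52449396, -536.54015108,  213.17871296]), 'ee_rot': array([-1.79908251e+02, -4.65458431e-04,  2.09590928e+01]), 'force': array([ 0.28926903, -0.51606195,  0.94251739]), 'torque': array([ 0.00584699,  0.04765071, -0.03804547]), 'gripper_force': 0.0, 'gripper_width': 91.33047056014905}
```

View pics/s0.png

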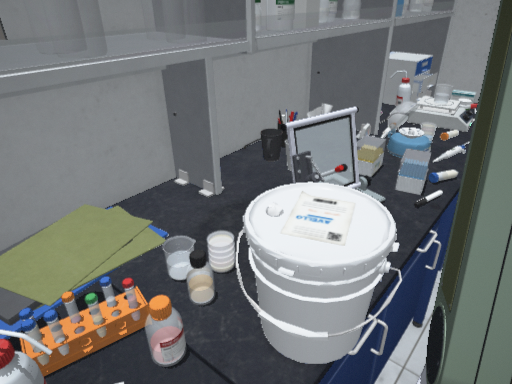

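View pics/t0.png

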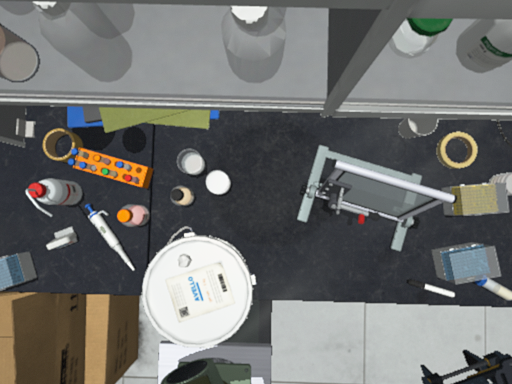

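```bash
cat >> h.py <<'E'
def ray(n,u,v,m=None):
    m=m or env.camera_model(n); T=np.array(m['camera_from_world'])
    d=np.array([(u-m['cx'])/m['fx'],-(v-m['cy'])/m['fy'],-1.]); R=T[:3,:3]
    return -R.T@T[:3,3], R.T@d
def onz(n,u,v,z):
    o,d=ray(n,u,v); return o+d*(z-o[2])/d[2]
def tri(p,q,n1='scene',n2='top'):
    o1,d1=ray(n1,*p); o2,d2=ray(n2,*q)
    A=np.stack([d1,-d2],1); s=np.linalg.lstsq(A,o2-o1,rcond=None)[0]
    a=o1+s[0]*d1; b=o2+s[1]*d2; return (a+b)/2, np.linalg.norm(a-b)
def red(im,box):
    h=cv2.cvtColor(im,cv2.COLOR_RGB2HSV); u0,v0,u1,v1=box
    m=((h[...,0]<8)|(h[...,0]>172))&(h[...,1]>140)&(h[...,2]>70)
    ys,xs=np.nonzero(m[v0:v1,u0:u1]); return xs.mean()+u0,ys.mean()+v0,len(xs)
E
python3 - <<'E'
from h import *
np.set_printoptions(precision=1,suppress=True)
a=cv2.imread('pics/s0.png')[:,:,::-1].copy();b=cv2.imread('pics/t0.png')[:,:,::-1].copy()
r1=red(a,(310,150,360,190)); r2=red(b,(340,205,380,235)); print(r1,r2,tri(r1[:2],r2[:2]))
c=np.hstack([cv2.resize(a[90:210,270:390],(480,480),interpolation=cv2.INTER_CUBIC)])
d=cv2.resize(b[130:260,290:470],None,fx=4.4,fy=4.4,interpolation=cv2.INTER_CUBIC)
cv2.imwrite('pics/c.png',c[:,:,::-1]);cv2.imwrite('pics/d.png',d[:,:,::-1])
E
```

```text
(np.float64(339.26190476190476), np.float64(168.07142857142858), 42) (np.float64(360.8421052631579), np.float64(218.75438596491227), 57) (array([ 519.6, -367.9,  139.3]), np.float64(0.05696179352530083))
```

View pics/c.png

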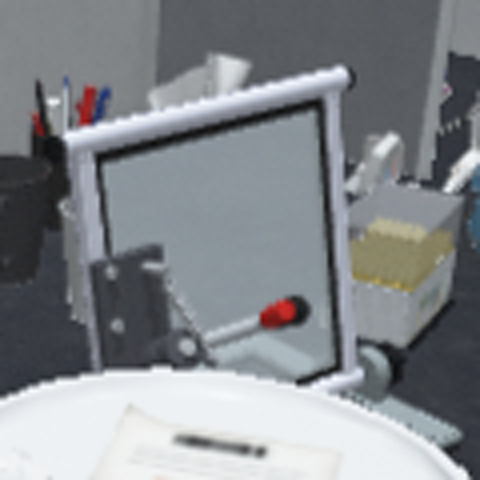

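View pics/d.png

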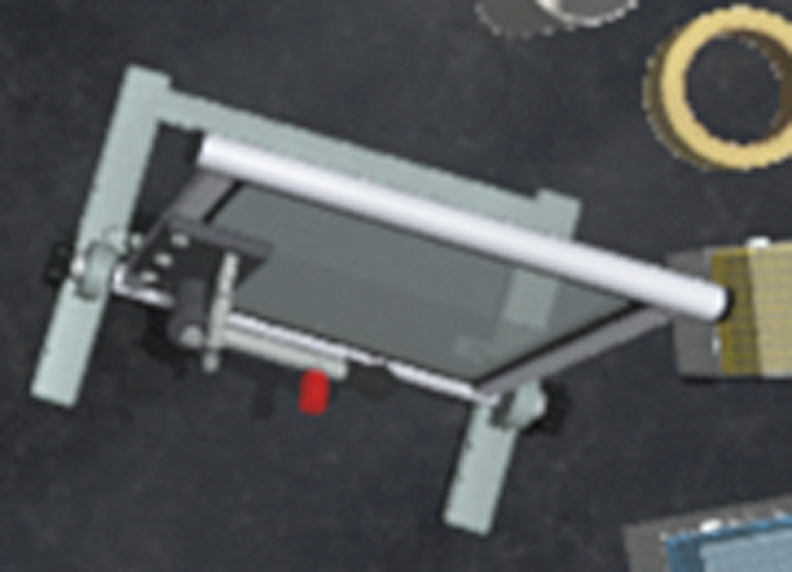

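```bash
cat > m.py <<'E'
from h import *
np.set_printoptions(precision=1,suppress=True)
c=lambda u,v:(290+u/4.4,130+v/4.4)
L=onz('top',*c(202,152),253.5);R=onz('top',*c(730,303),253.5)
print('rail',L,R,np.linalg.norm(L-R),'yaw',np.degrees(np.arctan2((L-R)[1],(L-R)[0]))-90, (L+R)/2)
print('tri',tri((287,125),c(202,152)),tri((358,109.2),c(730,303)))
f=[onz('top',*c(*p),10) for p in [(55,396),(465,525),(150,72),(562,200)]]
print('feet',*f); y=f[0]-f[1]; print(np.degrees(np.arctan2(y[1],y[0]))-90)
H=[onz('top',*c(*p),32) for p in [(100,272),(520,405)]]; print('hubs',*H,(H[0]+H[1])/2)
psi=np.radians(np.degrees(np.arctan2((L-R)[1],(L-R)[0]))-90)
bx=np.array([np.cos(psi),np.sin(psi),0]);by=np.array([-bx[1],bx[0],0])
print('origin from rail',(L+R)/2-54.2*bx,' from tang',np.array([519.6,-367.9,0])+39.8*bx-13*by, ' bx',bx.round(3))
# shelf edge via scene/top
for uv in [(200,65),(248,52)]: print('shelf ray',*ray('scene',*uv))
E
python3 m.py
```

```text
rail [ 638.  -280.9  253.5] [ 570.6 -540.5  253.5] 268.16287990240767 yaw -14.540339447416258 [ 604.3 -410.7  253.5]
tri (array([ 636.3, -280.5,  259.1]), np.float64(2.448319256335445)) (array([ 568.9, -542.1,  252.8]), np.float64(4.168839769119694))
feet [ 508.5 -238.5   10. ] [ 433.7 -502.6   10. ] [ 720.7 -295.7   10. ] [ 644.4 -563.4   10. ]
-15.81040634563557
hubs [ 588.3 -262.8   32. ] [ 511.9 -528.2   32. ] [ 550.1 -395.5   32. ]
origin from rail [ 551.8 -397.1  253.5]  from tang [ 554.9 -390.5    0. ]  bx [ 1.  -0.3  0. ]
shelf ray [103.4 453.1 564. ] [ 0.8 -0.7 -0.2]
shelf ray [103.4 453.1 564. ] [ 0.7 -0.8 -0.1]
```

Run:
```python
from h import *
def pl(n,p,q):
    o,a=ray(n,*p);_,b=ray(n,*q);k=np.cross(a,b);k/=np.linalg.norm(k);return k,k@o
k1,c1=pl('scene',(0,78),(246,52)); k2,c2=pl('top',(0,104),(512,120))
d=np.cross(k1,k2);d/=np.linalg.norm(d)
for y in(-200,-400): print(np.linalg.solve([k1,k2,[0,1,0]],[c1,c2,y]).round(),d.round(2))
```

```text
[ 698. -200.  439.] [-0.01  1.    0.04]
[ 699. -400.  430.] [-0.01  1.    0.04]
```

```bash
python3 -m jog '{"jaw":[0,0,0,0,0,0],"slide":[[0,0,0],[0,0,0],[0,0,0],[0,0,0],[0,0,0],[0,0,0]],"spin":[0.91,0.91,0.91,0.91,0.92,0]}' 20
cat > w.py <<'E'
from h import *
import sys
# remaining in tool axes to world target
t=np.array([float(v) for v in sys.argv[1:4]]); s=env.state()
from scipy.spatial.transform import Rotation as R
r=R.from_euler('xyz',s['ee_rot'],degrees=True)
print('pos',s['ee_pos'].round(1),'yaw',s['ee_rot'].round(1),'tool units',(r.inv().apply(t-s['ee_pos'])/30).round(2),'F',s['force'].round(1),s['time_s'])
E
python3 w.py 531 -379.3 213.2; python3 -c "
from h import *
m=env.camera_model('wrist');T=np.array(m['camera_from_world']);print((-T[:3,:3].T@T[:3,3]).round(), (-T[2,:3]).round(2))"
```

```text
time_s: 0.7
ee_pos: [205.6, -536.7, 213.5]
ee_rot: [-180.0, 0.0, -15.5]
force: [-0.2, 1.0, 0.3]
gripper_width: 46.0
gripper_force: 0.0
pos [ 205.6 -536.7  213.5] yaw [-180.     0.   -15.5] tool units [ 9.05 -7.96  0.01] F [-0.2  1.   0.3] 0.7
[ 272. -555.  384.] [-0.24  0.07 -0.97]
```

```bash
python3 -m jog '{"jaw":[0,0,0,0,0,0,0,0,0,0],"slide":[[0.7,-0.8,0],[0.7,-0.8,0],[0.7,-0.8,0],[0.7,-0.8,0],[0.7,-0.8,0],[0.7,-0.8,0],[0.7,-0.8,0],[0.7,-0.8,0],[0.7,-0.8,0],[0.7,-0.8,0]],"spin":[0,0,0,0,0,0,0,0,0,0]}'
python3 -m jog '{"jaw":[0,0,0,0,0,0,0,0,0,0],"slide":[[0,0,0],[0,0,0],[0,0,0],[0,0,0],[0,0,0],[0,0,0],[0,0,0],[0,0,0],[0,0,0],[0,0,0]],"spin":[-1,-1,-1,-1,-1,-1,-1,-1,-1,-1]}'
python3 -m jog '{"jaw":[0,0,0,0,0,0,0,0,0,0],"slide":[[0,0,0],[0,0,0],[0,0,0],[0,0,0],[0,0,0],[0,0,0],[0,0,0],[0,0,0],[0,0,0],[0,0,0]],"spin":[-1,-1,-1,-1,-1,-1,-1,-1,-1,-1]}'
python3 -m jog '{"jaw":[0,0,0,0],"slide":[[0,0,0],[0,0,0],[0,0,0],[0,0,0]],"spin":[-1,-1,-0.5,0]}'
python3 w.py 531 -379.3 170; python3 -c "
from h import *
print(env.state()['qpos'].round());save('wrist','pics/w1.png')"
```

```text
time_s: 1.7
ee_pos: [473.1, -361.0, 213.7]
ee_rot: [-180.0, 0.0, -15.3]
force: [-0.3, -0.1, 0.1]
gripper_width: 0.3
gripper_force: 0.0
time_s: 2.7
ee_pos: [472.1, -361.8, 213.6]
ee_rot: [-180.0, -0.0, 65.0]
force: [0.3, 0.1, -0.2]
gripper_width: 0.6
gripper_force: 0.0
time_s: 3.7
ee_pos: [472.1, -361.8, 213.6]
ee_rot: [-180.0, -0.0, 145.0]
force: [0.2, 0.4, -0.0]
gripper_width: 0.6
gripper_force: 0.0
time_s: 4.1
ee_pos: [472.1, -361.8, 213.7]
ee_rot: [180.0, -0.0, 164.6]
force: [-0.1, -0.1, -0.3]
gripper_width: 0.4
gripper_force: 0.0
pos [ 472.1 -361.8  213.7] yaw [180.   -0.  164.6] tool units [-2.05 -0.04  1.45] F [-0.1 -0.1 -0.3] 4.1
[ -39.   20.   87.   -0.   73. -113.]
```

View pics/w1.png

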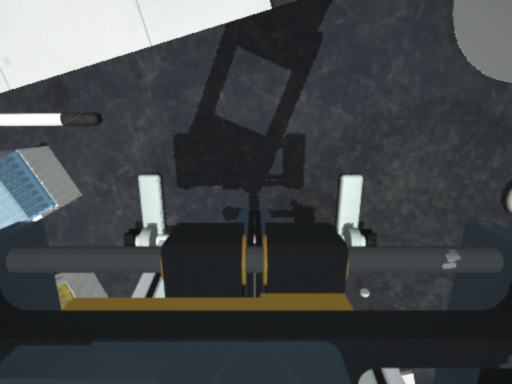

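```bash
python3 -m jog '{"jaw":[0,0,0,0,0,0],"slide":[[-0.7,0,0.3],[-0.7,0,0.3],[-0.65,0,0.3],[0,0,0.3],[0,0,0.25],[0,0,0]],"spin":[0,0,0,0,0,0]}'
python3 -m jog '{"jaw":[0,0,0,0,0,0,0],"slide":[[0,0,0.1],[0,0,0.1],[0,0,0.1],[0,0,0.1],[0,0,0.1],[0,0,0.1],[0,0,0]],"spin":[0,0,0,0,0,0,0]}'
python3 - <<'E'
from h import *
a=save('scene','pics/s1.png')
cv2.imwrite('pics/s1c.png',cv2.resize(a[60:220,230:430],None,fx=3.5,fy=3.5,interpolation=cv2.INTER_CUBIC)[:,:,::-1])
E
```

```text
time_s: 4.75
ee_pos: [530.0, -377.7, 169.0]
ee_rot: [179.9, -0.2, 164.5]
force: [0.1, -0.3, -0.4]
gripper_width: 0.5
gripper_force: 0.0
time_s: 5.45
ee_pos: [531.3, -378.2, 151.9]
ee_rot: [180.0, -0.1, 164.5]
force: [0.6, 0.6, 0.2]
gripper_width: 0.2
gripper_force: 0.0
```

View pics/s1c.png

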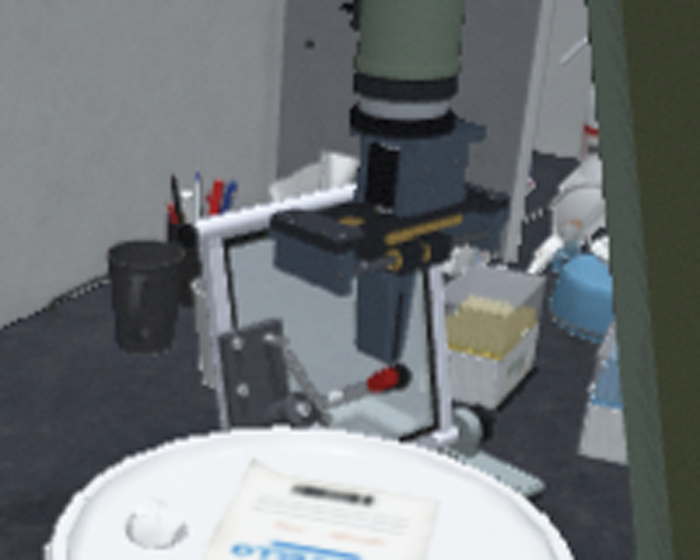

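```bash
python3 -m jog '{"jaw":[0,0,0,0,0,0,0,0,0,0],"slide":[[0,0,0.06],[0,0,0.06],[0.05,0,0.06],[0.05,0,0.06],[0.05,0.01,0.07],[0.05,0.01,0.07],[0.05,0.01,0.07],[0.05,0.01,0.07],[0.05,0.02,0.07],[0.05,0.02,0.07]],"spin":[0,0,0,0,0,0,0,0,0,0]}'
python3 - <<'E'
from h import *
a=save('scene','pics/s2.png');b=save('top','pics/t2.png')
try:
  r=red(a,(310,150,370,200));print(r)
  q=red(b,(340,195,390,250));print(q,tri(r[:2],q[:2]))
except Exception as e: print(e)
E
```

```text
time_s: 6.5
ee_pos: [520.1, -373.1, 132.4]
ee_rot: [-180.0, -0.0, 164.5]
force: [-1.4, -2.6, 3.1]
gripper_width: 0.7
gripper_force: 1.5
(np.float64(341.0857142857143), np.float64(175.1142857142857), 35)
(np.float64(356.38461538461536), np.float64(220.23076923076923), 13) (array([ 512.71192166, -363.15415984,  121.73784916]), np.float64(5.652505553895268))
```

```bash
python3 -m jog '{"jaw":[0,0,0,0,0,0,0,0,0],"slide":[[0.08,0.05,0.1],[0.08,0.06,0.1],[0.08,0.07,0.1],[0.07,0.08,0.09],[0.07,0.08,0.09],[0.07,0.08,0.09],[0.06,0.1,0.08],[0.06,0.1,0.08],[0.06,0.1,0.08]],"spin":[0,0,0,0,0,0,0,0,0]}'
python3 - <<'E'
from h import *
a=save('scene','pics/s3.png');b=save('top','pics/t3.png')
for n,i,x in(('s',a,(280,140,370,200)),('t',b,(300,195,390,250))):
  try: print(n,red(i,x))
  except Exception as e: print(n,e)
# rail check: tube left end crop brightness diff
b0=cv2.imread('pics/t0.png')[:,:,::-1]
print(np.abs(b[150:180,330:350].astype(int)-b0[150:180,330:350]).mean())
E
```

```text
time_s: 7.5
ee_pos: [507.9, -346.3, 108.0]
ee_rot: [180.0, -0.0, 164.5]
force: [0.2, -0.8, 0.0]
gripper_width: 0.2
gripper_force: 0.2
s (np.float64(nan), np.float64(nan), 0)
t (np.float64(343.0909090909091), np.float64(225.63636363636363), 11)
1.6594444444444445h.py:18: RuntimeWarning: Mean of empty slice.
  ys,xs=np.nonzero(m[v0:v1,u0:u1]); return xs.mean()+u0,ys.mean()+v0,len(xs)
  ret = ret.dtype.type(ret / rcount)
```

```bash
python3 -m jog '{"jaw":[0,0,0,0,0,0,0,0],"slide":[[0,-0.2,0],[0,-0.2,-0.4],[0.5,0,-0.8],[0.8,-0.5,-0.8],[0.8,-0.5,-0.8],[0.8,-0.5,-0.8],[0.5,-0.5,0],[0,0,0]],"spin":[0,0,0,0,0,0,0,0]}'
python3 - <<'E'
from h import *
b=save('top','pics/t4.png');a=save('scene','pics/s4.png')
q=red(b,(300,195,390,260));print(q)
for z in(83,95,110):
  p=onz('top',*q[:2],z)-np.array([552,-395,0]);c,s=np.cos(np.radians(-15.5)),np.sin(np.radians(-15.5));print(z,(p[0]*c+p[1]*s).round(),(-p[0]*s+p[1]*c).round())
d=np.hstack([cv2.resize(b[130:260,290:470],None,fx=3,fy=3,interpolation=cv2.INTER_CUBIC)[:390],cv2.resize(a[90:210,270:360],(260,390))])
cv2.imwrite('pics/d4.png',d[:,:,::-1])
E
```

```text
time_s: 8.4
ee_pos: [388.9, -390.9, 218.6]
ee_rot: [-179.9, 0.1, 164.3]
force: [0.9, 0.1, -0.3]
gripper_width: 0.2
gripper_force: 0.0
(np.float64(319.1132075471698), np.float64(225.0566037735849), 53)
83 -84.0 102.0
95 -84.0 104.0
110 -84.0 107.0
```

View pics/d4.png

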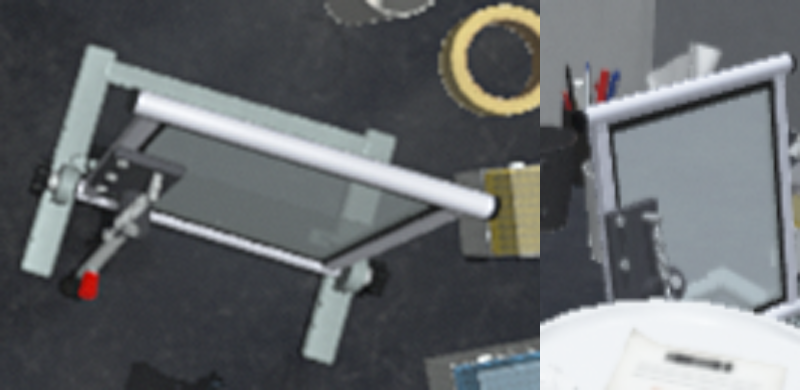

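```bash
python3 -m jog '{"jaw":[91,91,91,91,91,91,91,91,91,91],"slide":[[0,0,-0.3],[0,0,-0.3],[0,0,-0.3],[0,0,-0.3],[0,0,-0.3],[0,0,-0.3],[0,0,-0.3],[0,0,-0.3],[0,0,-0.3],[0,0,0]],"spin":[1,1,1,1,1,1,1,1,1,1]}'
python3 -m jog '{"jaw":[91,91,91],"slide":[[0,0,0],[0,0,0],[0,0,0]],"spin":[1,0.25,0]}'
python3 w.py 577.6 -400.8 297
```

```text
time_s: 9.5
ee_pos: [392.1, -389.0, 298.2]
ee_rot: [179.9, 0.0, 84.2]
force: [-0.7, -0.1, -0.5]
gripper_width: 77.8
gripper_force: 0.0
time_s: 9.8
ee_pos: [391.5, -388.6, 296.9]
ee_rot: [-180.0, -0.0, 74.6]
force: [-0.0, 0.7, 0.5]
gripper_width: 91.2
gripper_force: 0.0
pos [ 391.5 -388.6  296.9] yaw [-180.    -0.    74.6] tool units [ 1.26  6.09 -0.01] F [-0.   0.7  0.5] 9.8
```

```bash
python3 -m jog '{"jaw":[91,91,91,91,91,91,91,91,91,91],"slide":[[0.14,0.7,0],[0.14,0.7,0],[0.14,0.7,0],[0.14,0.7,0],[0.14,0.7,0],[0.14,0.7,0],[0.14,0.7,0],[0.14,0.7,0],[0.14,0.5,0],[0,0,0]],"spin":[0,0,0,0,0,0,0,0,0,0]}'
python3 w.py 577.6 -400.8 240
python3 - <<'E'
from h import *
s=env.state();w=save('wrist','pics/w5.png')
m=env.camera_model('wrist');T=np.array(m['camera_from_world'])
def pj(p):
    c=T[:3,:3]@p+T[:3,3];return [round(m['cx']+m['fx']*c[0]/-c[2],1),round(m['cy']+m['fy']*-c[1]/-c[2],1)]
psi=np.radians(-15.5);bx=np.array([np.cos(psi),np.sin(psi),0]);by=np.array([-bx[1],bx[0],0])
for y in(-280,-232,-180): print(y,pj(691.7*bx+y*by+np.array([0,0,253.5])))
E
```

```text
time_s: 10.8
ee_pos: [579.2, -400.8, 295.7]
ee_rot: [-179.9, -0.1, 74.7]
force: [-0.2, 1.1, 0.1]
gripper_width: 90.9
gripper_force: 0.0
pos [ 579.2 -400.8  295.7] yaw [-1.799e+02 -1.000e-01  7.470e+01] tool units [-0.02 -0.05  1.86] F [-0.2  1.1  0.1] 10.8
-280 [np.float64(288.9), np.float64(266.8)]
-232 [np.float64(290.9), np.float64(212.6)]
-180 [np.float64(293.2), np.float64(147.1)]
```

View pics/w5.png

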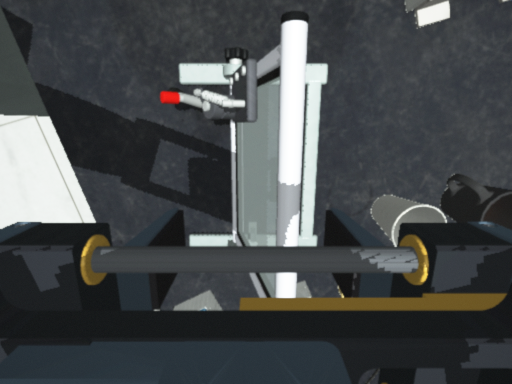

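```bash
python3 -m jog '{"jaw":[91,91,91,91,91,91,91,91],"slide":[[0,0,0.3],[0,0,0.3],[0,0,0.3],[0,0,0.3],[0,0,0.3],[0,0,0.3],[0,0,0.06],[0,0,0]],"spin":[0,0,0,0,0,0,0,0]}'
python3 -m jog '{"jaw":[80,75,70,66,62,58,54,50,46,42],"slide":[[0,0,0],[0,0,0],[0,0,0],[0,0,0],[0,0,0],[0,0,0],[0,0,0],[0,0,0],[0,0,0],[0,0,0]],"spin":[0,0,0,0,0,0,0,0,0,0]}' 20
python3 -m jog '{"jaw":[39,36,33,30,27,24,21,18],"slide":[[0,0,0],[0,0,0],[0,0,0],[0,0,0],[0,0,0],[0,0,0],[0,0,0],[0,0,0]],"spin":[0,0,0,0,0,0,0,0]}'
```

```text
time_s: 11.65
ee_pos: [576.9, -401.5, 241.0]
ee_rot: [-180.0, -0.0, 74.5]
force: [0.1, -0.8, -0.0]
gripper_width: 90.9
gripper_force: 0.0
time_s: 12.65
ee_pos: [576.8, -401.5, 241.4]
ee_rot: [-180.0, -0.0, 74.5]
force: [1.0, -0.6, 1.2]
gripper_width: 42.3
gripper_force: 0.6
time_s: 13.45
ee_pos: [576.9, -401.6, 241.5]
ee_rot: [-180.0, 0.0, 74.5]
force: [0.3, 0.3, 0.5]
gripper_width: 18.6
gripper_force: 0.3
```

```bash
python3 -m jog '{"jaw":[14,14,14,14],"slide":[[0,0,0],[0,0,0],[0,0,0],[0,0,0]],"spin":[0,0,0,0]}' 25
python3 -m jog '{"jaw":[14,14,14,14,14,14,14,14,14,14],"slide":[[0,-0.06,-0.01],[0,-0.09,-0.01],[0,-0.1,-0.01],[0,-0.1,-0.01],[0,-0.1,-0.01],[0,-0.1,0],[0,-0.1,0],[0,-0.09,0],[0,-0.05,0],[0,0,0]],"spin":[0,0,0,0,0,0,0,0,0,0]}'
python3 - <<'E'
from h import *
b=save('top','pics/t6.png');a=save('scene','pics/s6.png');s=env.state();p=s['ee_pos']
print(p,s['force'],p[0]*.9636-p[1]*.267)
b0=cv2.imread('pics/t0.png')[:,:,::-1]
# base feet shift by phase correlation at bars
g=lambda i:cv2.cvtColor(np.ascontiguousarray(i),cv2.COLOR_RGB2GRAY).astype(np.float32)
for x in((296,200,316,226),(388,230,412,256),(312,142,330,160)):
  u0,v0,u1,v1=x;print(x,cv2.phaseCorrelate(g(b0[v0:v1,u0:u1]),g(b[v0:v1,u0:u1])))
d=np.hstack([cv2.resize(b[130:260,290:470],None,fx=3,fy=3,interpolation=cv2.INTER_CUBIC)[:390],cv2.resize(a[90:210,270:360],(260,390))])
cv2.imwrite('pics/d6.png',d[:,:,::-1])
E
```

```text
time_s: 13.85
ee_pos: [577.0, -401.6, 241.5]
ee_rot: [-180.0, 0.0, 74.5]
force: [1.1, 0.2, 0.2]
gripper_width: 17.3
gripper_force: 25.0
time_s: 14.85
ee_pos: [554.0, -395.2, 243.7]
ee_rot: [180.0, 0.0, 74.5]
force: [0.1, -0.3, 2.1]
gripper_width: 17.6
gripper_force: 25.0
[ 554.2819193  -395.30366489  243.67527911] [1.71765745 0.17766976 1.83512531] 639.6521359598254
(296, 200, 316, 226) ((-0.015113121941340069, 0.6837211021050855), 1.0356136520703634)
(388, 230, 412, 256) ((11.635542989776614, 5.11208012865035), 0.3218926353219115)
(312, 142, 330, 160) ((-0.0874040767997517, -0.021547697796004073), 0.9843453157831121)
```

View pics/d6.png

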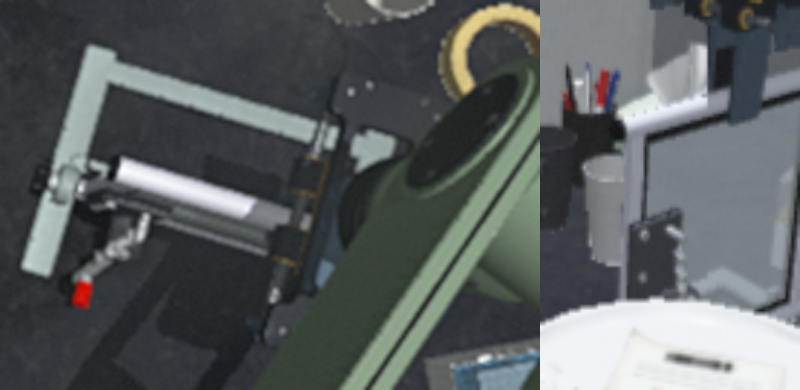

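```bash
cat > r.py <<'E'
from h import *
import sys
psi=np.radians(-15.5);bx=np.array([np.cos(psi),np.sin(psi),0]);by=np.array([-bx[1],bx[0],0])
def rail(f,z,cols,rows):
    i=cv2.imread(f).min(2).astype(int); P=[]
    for u in cols:
        c=i[rows[0]:rows[1],u]; pk=int(c.argmax()); th=.6*c.max(); a=pk
        while a>0 and c[a-1]>th:a-=1
        e=pk
        while e<len(c)-1 and c[e+1]>th:e+=1
        f1=a-(c[a]-th)/(c[a]-c[a-1]) ; f2=e+(c[e]-th)/(c[e]-c[e+1])
        P.append((u,rows[0]+(f1+f2)/2,f2-f1))
    P=np.array(P); w=np.median(P[:,2]);P=P[abs(P[:,2]-w)<1]
    W=np.array([onz('top',u,v,z) for u,v,_ in P]); k=np.polyfit(W@by,W@bx,1)
    print(f,len(P),'width px',w.round(2),'bx at mid',np.polyval(k,-232).round(2),'at y -150',np.polyval(k,-150).round(2),'slope deg',np.degrees(k[0]).round(2))
if __name__=='__main__':
    rail('pics/t0.png',253.4,range(344,440),(155,205)); rail('pics/t0.png',253.4,range(344,370),(155,205))
    rail('pics/t4.png',253.4,range(344,370),(155,205)); rail(sys.argv[1],260,range(333,368),(178,203))
    for f in('pics/t4.png',sys.argv[1]):
        q=red(cv2.imread(f)[:,:,::-1].copy(),(300,195,390,260)); 
        for z in(70,83): p=onz('top',*q[:2],z); print(f,z,p@bx,p@by)
E
python3 r.py pics/t6.png
```

```text
pics/t0.png 68 width px 14.04 bx at mid 699.63 at y -150 699.49 slope deg -0.1
pics/t0.png 26 width px 13.93 bx at mid 699.69 at y -150 699.49 slope deg -0.14
pics/t4.png 26 width px 13.93 bx at mid 699.67 at y -150 699.5 slope deg -0.12
pics/t6.png 35 width px 7.9 bx at mid 640.24 at y -150 640.18 slope deg -0.04
pics/t4.png 70 553.8114103606342 -133.09983074668241
pics/t4.png 83 553.7831083894054 -130.9546911141025
pics/t6.png 70 545.0557099617907 -129.68193892818232
pics/t6.png 83 545.1461481104585 -127.58315091407208
```

```bash
for t in .75 .8 .85; do sed -i "s/th=[.0-9]*\*c/th=$t*c/" r.py; echo $t; python3 r.py pics/t6.png | grep -v ' [78][03] '; done
```

```text
.75
pics/t0.png 96 width px 6.81 bx at mid 693.5 at y -150 693.57 slope deg 0.05
pics/t0.png 26 width px 6.74 bx at mid 693.92 at y -150 693.52 slope deg -0.28
pics/t4.png 26 width px 6.75 bx at mid 693.97 at y -150 693.53 slope deg -0.31
pics/t6.png 35 width px 6.52 bx at mid 640.53 at y -150 640.44 slope deg -0.06
.8
pics/t0.png 96 width px 6.11 bx at mid 693.5 at y -150 693.51 slope deg 0.01
pics/t0.png 26 width px 5.99 bx at mid 693.81 at y -150 693.48 slope deg -0.23
pics/t4.png 26 width px 5.98 bx at mid 693.85 at y -150 693.49 slope deg -0.25
pics/t6.png 35 width px 5.89 bx at mid 640.7 at y -150 640.6 slope deg -0.07
.85
pics/t0.png 96 width px 5.3 bx at mid 693.61 at y -150 693.57 slope deg -0.03
pics/t0.png 26 width px 5.17 bx at mid 693.86 at y -150 693.55 slope deg -0.22
pics/t4.png 26 width px 5.16 bx at mid 693.9 at y -150 693.56 slope deg -0.24
pics/t6.png 35 width px 5.15 bx at mid 640.9 at y -150 640.78 slope deg -0.08
```

```bash
python3 -m jog '{"jaw":[14,14,14,14,14,14,14,14],"slide":[[0,-0.02,0],[0,-0.02,0],[0,0,0],[0,0,0],[0,0,0],[0,0,0],[0,0,0],[0,0,0]],"spin":[0,0,0,0,0,0,0,0]}' 30
python3 - <<'E'
from h import *
save('top','pics/t7.png');p=env.state();print(p['ee_pos'][0]*.9636-p['ee_pos'][1]*.267,p['force'],p['qvel'].round(2),p['gripper_force'])
E
python3 r.py pics/t7.png
python3 - <<'E'
import cv2,numpy as np
a=cv2.imread('pics/s0.png').astype(int);b=cv2.imread('pics/s6.png').astype(int)
print('bystanders diff',np.abs(a-b)[225:310,155:240].mean())
E
```

```text
time_s: 15.75
ee_pos: [553.4, -395.0, 243.6]
ee_rot: [179.9, 0.0, 74.5]
force: [1.4, -0.1, 4.7]
gripper_width: 17.1
gripper_force: 30.0
638.6900773709909 [1.0560224  0.27033884 6.33013569] [-0.03 -0.   -0.11  0.07  0.02  0.  ] 29.99900847673416
pics/t0.png 96 width px 5.3 bx at mid 693.61 at y -150 693.57 slope deg -0.03
pics/t0.png 26 width px 5.17 bx at mid 693.86 at y -150 693.55 slope deg -0.22
pics/t4.png 26 width px 5.16 bx at mid 693.9 at y -150 693.56 slope deg -0.24
pics/t7.png 35 width px 5.21 bx at mid 640.2 at y -150 640.06 slope deg -0.1
pics/t4.png 70 553.8114103606342 -133.09983074668241
pics/t4.png 83 553.7831083894054 -130.9546911141025
pics/t7.png 70 544.8947739440839 -129.83585451421874
pics/t7.png 83 544.9873946208382 -127.7349791793567
bystanders diff 2.6705882352941175
```

```bash
python3 -m jog '{"jaw":[14,14,14,14,14,14,14,14],"slide":[[0,-0.02,-0.01],[0,0,0],[0,0,0],[0,0,0],[0,0,0],[0,0,0],[0,0,0],[0,0,0]],"spin":[0,0,0,0,0,0,0,0]}' 30
python3 -c "
from h import *
env.job_done()"
```

```text
time_s: 16.6
ee_pos: [552.5, -394.8, 243.6]
ee_rot: [180.0, 0.0, 74.5]
force: [0.7, 0.8, 5.0]
gripper_width: 17.1
gripper_force: 30.0
the job is handed in; nothing more can be done
```

Job handed in at about 16.6 s: the kickstand is down at its end stop, and the screen is held by the top rail at 30 N, within about 1 mm of plumb at the rail. The images showed no movement of the base's rear-left corner or of the bystanders; the arm hid the right-hand foot.

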